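# Put the sharpening stones away in their own cases

## Robot

A 6-joint arm with a two-finger parallel gripper is mounted at the origin on the work surface. World frame = base frame: x ahead of the robot, y to its left, z up, the work surface at z = 0. Lengths are in m, angles in rad, forces in N, time in s.
With the tool pointing down it reaches from about 0.35 to 0.975 m from the base axis. Payload 4.9 kg.
Tool frame: the origin (TCP) lies at the very end of the fingers, on their centre line; the grasp point (between the pads) lies 19 mm behind it; z points along the fingers, y is the line along which they close (so a half turn about z gives the same grasp; the last joint's range is limited). The gripper opens to 85 mm and grips with 20 to 120 N. Pads are 22 mm wide; open, the fingers measure 114 mm over their backs; the gripper's body (76 mm by 85 mm) begins 54 mm behind the grasp point. The pads swing forward as they close: fully open they stand 13 mm farther back than shut.
Start: joints at [-1.332, 0.053, 1.613, -0, 1.476, -0.119], TCP at [0.219, -0.585, 0.231] pointing down, gripper open.
Joint ranges: [-3.01, 3.01], [-1.01, 2.22], [0.06, 2.58], [-1.02, 4.17], [0.09, 2.62], [-3.14, 3.14]. Speed limits (rad/s): [2.57, 2.57, 3.14, 3.14, 3.14, 3.14].

## Interface

Orientations are given as a unit quaternion [w, x, y, z].
In Python, from plant import monitor, vision, manip gives the robot as it stands. The module is installed in compiled form; this text tells all that it offers.
- The arm moves only by the tool arm_command, never from a script. Its argument "rows" is a list of rows, each a list of 3 entries, a list of its own where there are three numbers: the finger opening in mm, from 0 to 85.4, then the shift along the world's x, y, z in units of 30 cm (1.0 is 30 cm), then the turn, a rotation vector about the world's x, y, z in units of pi/2 rad (1.0 is pi/2 rad). In form: [[claw, [x, y, z], [wx, wy, wz]], ...]. A call has 1 to 12 rows; each row is the pose to reach, as a shift and turn from the pose commanded when the call began; what a row does not reach only later rows make up. A row lasts 1/12 s, in which the tool goes at most 41.7 mm and 7.16 degrees, less where a joint would pass 70% of its speed; a pose out of reach is approached as far as the arm can. A call with a number of a shift or a turn outside -1 to 1 is refused whole. A call with a gripper value outside its range is refused whole. The fingers move at their own pace and stop on an object; the grip force is fixed at half the most. Time passes only in rows, so rows that repeat a pose let the fingers close. It gives the time, the measured TCP pose, the force, the opening and the grip force at its end, in the units of the state.
- monitor.state(): the state, without advancing time (a new reading comes with each control period).
- vision.grab_frame(name): name is "side" or "top" or "wrist"; returns a dict with "color" (420x560x3 uint8, red, green, blue), "z_map" (420x560 float32, m along the optical axis (not along the pixel's ray), 0 where there is no reading), "mtx" (3x3 intrinsics, pixels), "k1" (the pictures are not rectified: a ray, as slopes to the right and down, at radius r is drawn at 1 + k1 r^2 times it, then the intrinsics apply), "R" (3x3) and "t" (3): a world point X has camera coordinates R X + t. Camera axes: x right, y down, z forward; pixel columns grow to the right and rows downward; lengths in m; the calibration is good to about 2 mm. A picture is of the moment at which its call begins.
- manip.job_done(): hands the job in; it is judged then, once.
The state is a dict: "time": time; "joint_pos": joint angles; "joint_vel": joint speeds; "joint_efforts": joint torques, N m; "tool_pos": TCP position; "tool_rot": TCP orientation; "contact_force": force on the tool from outside, world axes, zero at the start; "ft_torque": the same for the moment, N m; "gripper_width": opening from 0.0 (shut) to 1.0 (fully open); "grasp_force": force on a finger pad.
Only numpy, scipy, OpenCV 4.12 (cv2) and the standard library are available. Lean on these libraries where they do the work, as an engineer would, in place of code of your own. Each camera call takes 0.05 s, during which the arm holds its last target. There are 200 camera calls.

## Task

Put the two sharpening stones away: lay each stone flat in the wooden case made for its length, then close that case with the lid of the same length from the sloping rack, so that the lid sits squarely and fully down. The medium case has no stone here: leave it open where it is with its lid on the rack, and leave the knife and the oil bottle alone.

Things in the scene. Friction and masses are not known exactly. Their poses are not given: they have to be found in the camera images.
- stone_short: the short sharpening stone: grey rectangular bar 80 x 36 x 20 mm (its x, y, z), lying flat on the table; origin at the centre of its underside, x along its length
- stone_long: the long sharpening stone: grey rectangular bar 140 x 36 x 20 mm (its x, y, z), lying flat on the table; origin at the centre of its underside, x along its length
- case_short: the short case, for a 80 mm stone: open wooden box, outside 100 x 58 x 32 mm (x, y, z), walls and floor 6 mm thick, inside 88 x 46 mm and 26 mm deep; the middle 48 mm of both long walls is cut away down to the floor board as finger notches; loose on the table; origin at the centre of its underside, x along its length
- case_medium: the medium case, for a 110 mm stone: open wooden box, outside 130 x 58 x 32 mm (x, y, z), walls and floor 6 mm thick, inside 118 x 46 mm and 26 mm deep; the middle 48 mm of both long walls is cut away down to the floor board as finger notches; loose on the table; origin at the centre of its underside, x along its length; no stone for it is here
- case_long: the long case, for a 140 mm stone: open wooden box, outside 160 x 58 x 32 mm (x, y, z), walls and floor 6 mm thick, inside 148 x 46 mm and 26 mm deep; the middle 48 mm of both long walls is cut away down to the floor board as finger notches; loose on the table; origin at the centre of its underside, x along its length
- lid_short: the short lid: wooden board 100 x 58 x 8 mm; under it a 80 x 39 x 4 mm plug that goes inside the case's walls, on top a grip rib 56 x 14 x 22 mm along the middle. At first it lies on the rack, plug down. Origin at the middle of the end that is lower on the rack, level with the plug's underside; x along its length (up the slope), z out of the rib side; rib: x 22 to 78, z 12 to 34 mm
- lid_short_seat (a point): point on the short lid: middle of the board's underside (the face that rests on the case's rim, 32 mm over the table), 50 mm along x and 4 mm along z from the lid's origin; axes as the lid's. The rib's centre is 19 mm above it along z, its top 30 mm
- lid_medium: the medium lid: wooden board 130 x 58 x 8 mm; under it a 110 x 39 x 4 mm plug that goes inside the case's walls, on top a grip rib 56 x 14 x 22 mm along the middle. At first it lies on the rack, plug down. Origin at the middle of the end that is lower on the rack, level with the plug's underside; x along its length (up the slope), z out of the rib side; rib: x 37 to 93, z 12 to 34 mm
- lid_medium_seat (a point): point on the medium lid: middle of the board's underside (the face that rests on the case's rim, 32 mm over the table), 65 mm along x and 4 mm along z from the lid's origin; axes as the lid's. The rib's centre is 19 mm above it along z, its top 30 mm
- lid_long: the long lid: wooden board 160 x 58 x 8 mm; under it a 140 x 39 x 4 mm plug that goes inside the case's walls, on top a grip rib 56 x 14 x 22 mm along the middle. At first it lies on the rack, plug down. Origin at the middle of the end that is lower on the rack, level with the plug's underside; x along its length (up the slope), z out of the rib side; rib: x 52 to 108, z 12 to 34 mm
- lid_long_seat (a point): point on the long lid: middle of the board's underside (the face that rests on the case's rim, 32 mm over the table), 80 mm along x and 4 mm along z from the lid's origin; axes as the lid's. The rib's centre is 19 mm above it along z, its top 30 mm
- rack: fixed dark steel rack, 270 mm wide (y), its board sloping 30 degrees from level and rising towards its +x, with a 12 mm high ledge at the low end on which the three lids stand side by side, about 85 mm apart; origin on the table below the inner foot of the slope, which is 30 mm up; top of the slope about 119 mm up
- knife: kitchen knife lying flat, handle 110 mm (to its -y) and blade 168 mm (to +y), 16 mm high; origin between handle and blade, on the table. Not part of the work
- oil: white oil bottle, 52 mm in diameter, 130 mm tall; origin at the centre of its foot. Not part of the work
Things that resemble listed ones, but are neither listed nor needed, are in the scene too. What is shaped like the case_short but yellow is not meant.

How it is judged:
By the outcome, as a careful person would: the job done as asked, in the order asked, and still so for the second after the job is handed in, with the robot touching nothing.
It also fails if it takes over 72 s, if anything falls off the work surface, if the arm or the gripper's body presses on something with over 40 N, if the wrist force passes 120 N, or if a joint passes its speed limit or range.

## Working session

There is one attempt and no reset: what is moved stays moved. The work goes in short steps, Python scripts to look and compute and a tool call to move; the robot and the scene stay as the last step left them, time stands still between calls to the robot, and variables do not carry over. Pictures are saved under pics/ and viewed, at most 10 in all, crops included, and the job is handed in when it is done.

Besides the shell and the picture viewer there is one more tool, called as name(argument=value, ...) on one line, values as JSON. arm_command: Moves the arm, as the interface text tells. Shifts and turns lie within -1 to 1; 1 stands for 30 cm of shift or pi/2 rad of turn. Its arguments: {"type":"object","properties":{"rows":{"type":"array"}},"required":["rows"]}

```bash
mkdir -p pics; python3 - <<'E'
from plant import monitor, vision
import cv2,pickle,numpy as np
F={n:vision.grab_frame(n) for n in("side","top")}
pickle.dump(F,open('f0.pkl','wb'))
for n in F:
    cv2.imwrite(f'pics/{n}0.png',cv2.resize(F[n]['color'][:,:,::-1],(784,588)))
    print(n,F[n]['mtx'].round(1).tolist(),F[n]['k1'],F[n]['R'].round(4).tolist(),F[n]['t'].round(4).tolist(),(F[n]['z_map']>0).mean())
print(monitor.state())
E
```

```text
side [[388.5, 0.0, 281.4], [0.0, 388.5, 204.0], [0.0, 0.0, 1.0]] -0.0462200988628174 [[0.9961, -0.0877, -0.01], [-0.0689, -0.7011, -0.7098], [0.0552, 0.7077, -0.7044]] [-0.6003, 0.0938, 0.8236] 0.996109693877551
top [[512.6, 0.0, 278.8], [0.0, 512.6, 206.9], [0.0, 0.0, 1.0]] -0.18723834814182366 [[-0.0255, -0.9995, 0.0167], [-0.9922, 0.0233, -0.1222], [0.1218, -0.0197, -0.9924]] [0.0272, 0.6179, 1.2214] 0.9958630952380952
{'time': 0.1, 'joint_pos': array([-1.33200447e+00,  5.32894481e-02,  1.61417213e+00,  6.08601720e-06,
        1.47597878e+00, -1.19007241e-01]), 'joint_vel': array([-0.00180326, -0.00127569, -0.0038281 , -0.0003892 ,  0.00163571,
       -0.00123565]), 'joint_efforts': array([ 1.30664233e-03, -3.94903672e+01, -3.71363461e+01, -4.93066511e-05,
        3.93007620e-03, -1.25719663e-05]), 'tool_pos': array([ 0.21874689, -0.58486766,  0.23017759]), 'tool_rot': array([-9.22377706e-04,  9.84039742e-01,  1.77946433e-01, -5.22749670e-05]), 'contact_force': array([ 1.13145433,  0.08335919, -0.57620329]), 'ft_torque': array([0.03783977, 0.00182201, 0.01460791]), 'grasp_force': 0.0, 'gripper_width': 1.0001998708691768}
```

View pics/top0.png

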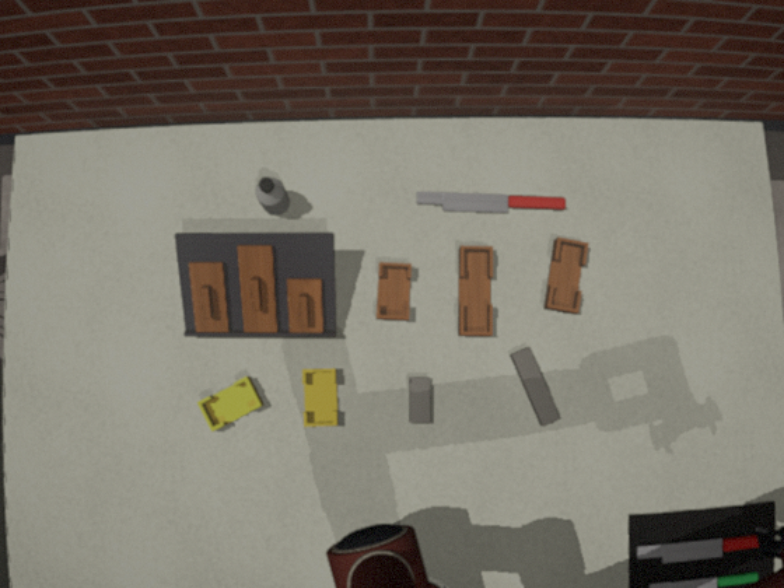

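View pics/side0.png

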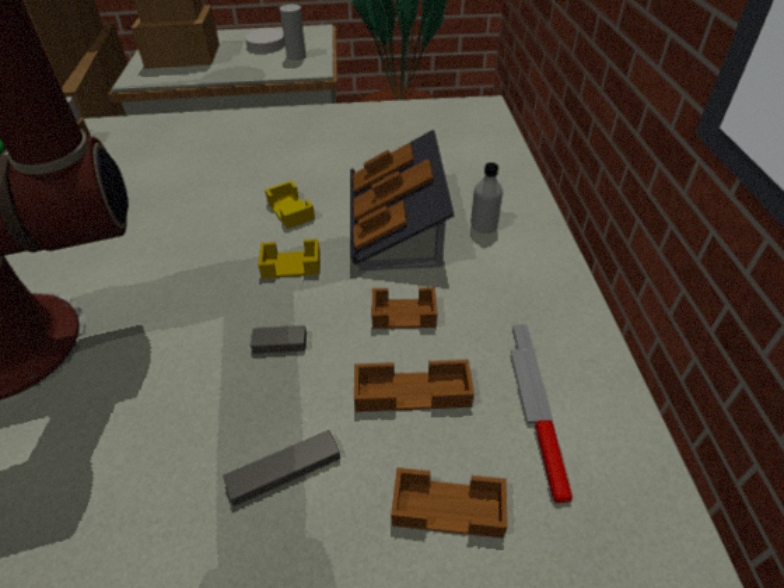

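The top picture (784x588) shows these things:
- **Brown cases:** at (395,291), (476,290) and (566,275).
- **Grey stones:** short at (420,400), long at (536,386).
- **Rack lids, left to right:** medium at (208,297), long at (257,288), short at (305,305).
- **Yellow cases:** at (230,403) and (321,397).

The side picture agrees. The candidates for case_short are the brown one at (395,291) and the two yellow ones. The brown one fits, because yellow is excluded. I'll measure next and confirm in a crop.

```bash
cat > h.py <<'E'
import numpy as np,cv2
from scipy.spatial.transform import Rotation as Ro
def rays(f,px):
    u=cv2.undistortPoints(np.asarray(px,float).reshape(-1,1,2),f['mtx'],np.array([f['k1'],0,0,0.]))[:,0]
    return np.c_[u,np.ones(len(u))]
def pts(f,mask):
    v,u=np.nonzero(mask&(f['z_map']>0)); c=rays(f,np.c_[u,v])*f['z_map'][v,u][:,None]
    return (c-f['t'])@f['R'],np.c_[u,v]
def plane(f,px,z):
    d=rays(f,px)@f['R']; o=-f['R'].T@f['t']; return o+d*((z-o[2])/d[:,2])[:,None]
def tri(f,p,g,q):
    d=(rays(f,[p])@f['R'])[0];e=(rays(g,[q])@g['R'])[0];o=-f['R'].T@f['t'];w=-g['R'].T@g['t']
    s=np.linalg.lstsq(np.c_[d,-e],w-o,rcond=None)[0];a=o+d*s[0];b=w+e*s[1];return (a+b)/2,np.linalg.norm(a-b)
def proj(f,X):
    return cv2.projectPoints(np.asarray(X,float).reshape(-1,1,3),cv2.Rodrigues(f['R'])[0],f['t'],f['mtx'],np.array([f['k1'],0,0,0.]))[0][:,0]
def masks(f):
    h=cv2.cvtColor(f['color'],cv2.COLOR_RGB2HSV).astype(int);H,S,V=h[...,0],h[...,1],h[...,2]
    return dict(wood=(H>4)&(H<18)&(S>120)&(V>40),grey=S<60,yel=(H>=20)&(H<35)&(S>150))
def rect(P):
    (c,s,a)=cv2.minAreaRect(P[:,:2].astype(np.float32)*1000)
    if s[0]<s[1]: s=s[::-1];a+=90
    return np.round(c,1),np.round(s,1),round((a+90)%180-90,1)
E
python3 - <<'E'
from h import *;import pickle
F=pickle.load(open('f0.pkl','rb'))
for n in('top','side'):
    f=F[n];m=masks(f);P,uv=pts(f,np.ones((420,560),bool))
    Z=np.full((420,560,3),np.nan);Z[uv[:,1],uv[:,0]]=P
    ws=(Z[...,0]>.3)&(Z[...,0]<1.0)&(abs(Z[...,1])<.75)&(Z[...,2]<.2)
    tab=ws&(abs(Z[...,2])<.008);print(n,'table z',np.nanmedian(Z[tab][:,2]),np.nanstd(Z[tab][:,2]))
    for k,mm in(('wood',m['wood']&ws),('stone',m['grey']&ws&(Z[...,2]>.012)&(Z[...,2]<.03))):
        N,L,st,ce=cv2.connectedComponentsWithStats(mm.astype(np.uint8))
        for i in range(1,N):
            if st[i,4]<150: continue
            Q=Z[L==i]
            top=np.percentile(Q[:,2],[5,50,95]).round(4)
            R=Q[(Q[:,2]>.024)&(Q[:,2]<.04)] if k=='wood' else Q
            print(k,ce[i].round(),st[i,4],'z',top,'ctr',np.median(Q,0).round(3),rect(R) if len(R)>20 else '')
c=cv2.resize(F['top']['color'][160:310,120:430,::-1],(775,375),interpolation=cv2.INTER_CUBIC);cv2.imwrite('pics/crop.png',c)
E
```

```text
top table z -0.00044605359656824713 0.0027427168490278056
wood [403. 198.] 834 z [0.0017 0.0064 0.0335] ctr [ 0.637 -0.308  0.006] (array([ 638.8, -306.5]), array([127.8,  57.7]), -12.1)
wood [184. 206.] 1457 z [0.0444 0.088  0.1165] ctr [0.62  0.238 0.088] 
wood [340. 211.] 1069 z [0.0014 0.006  0.0316] ctr [ 0.606 -0.142  0.006] (array([ 564.3, -136.4]), array([55.4, 55.1]), 85.5)
wood [149. 212.] 1052 z [0.0436 0.0798 0.1028] ctr [0.609 0.324 0.08 ] 
wood [281. 210.] 696 z [0.0016 0.0061 0.0328] ctr [0.614 0.004 0.006] (array([610.7,   6.9]), array([83.7, 52.5]), -3.6)
wood [218. 218.] 901 z [0.0424 0.0719 0.0909] ctr [0.592 0.158 0.072] 
stone [382. 276.] 811 z [0.0149 0.0196 0.0237] ctr [ 0.442 -0.241  0.02 ] (array([ 442.4, -241. ]), array([140.1,  38.2]), 22.4)
stone [299. 285.] 487 z [0.0148 0.0192 0.0237] ctr [ 0.426 -0.033  0.019] (array([426. , -33.3]), array([78.8, 35. ]), -1.7)
side table z -7.558115280662641e-05 0.0018728332926675195
wood [275. 138.] 2257 z [0.0429 0.0793 0.1107] ctr [0.605 0.234 0.079] (array([560.8, 252.8]), array([236.7,  24.1]), 88.1)
wood [289. 221.] 1031 z [0.0047 0.0077 0.0329] ctr [0.619 0.007 0.008] (array([618.8,   6.7]), array([97.6, 57.7]), -4.2)
wood [295. 276.] 2418 z [0.0044 0.0075 0.0327] ctr [ 0.617 -0.137  0.007] (array([ 615.8, -139. ]), array([158.2,  58.5]), -2.6)
wood [321. 360.] 3005 z [0.0039 0.0066 0.0321] ctr [ 0.641 -0.305  0.007] (array([ 639.7, -305.8]), array([128.9,  59.2]), -12.1)
stone [198. 240.] 575 z [0.0154 0.0202 0.0221] ctr [ 0.425 -0.036  0.02 ] (array([425.1, -32.6]), array([81.7, 38.1]), 0.0)
stone [200. 332.] 1662 z [0.0169 0.0196 0.0215] ctr [ 0.44  -0.243  0.02 ] (array([ 442.6, -240.6]), array([140.,  38.]), 21.6)
```

View pics/crop.png

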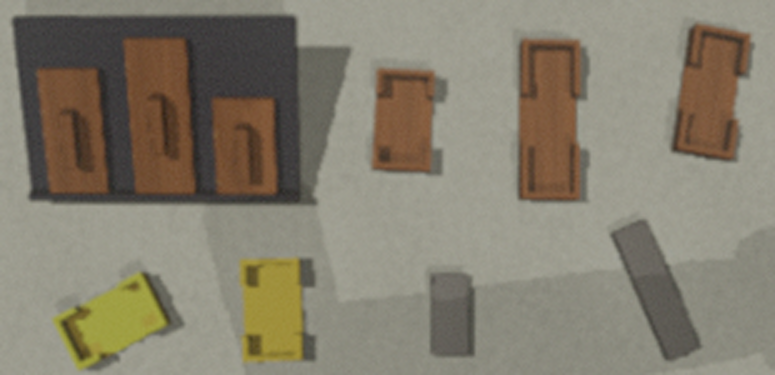

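The crop confirms it: brown wood case_short is at crop (404,120), while the yellow ones at (118,318) and (272,310) are decoys. case_long is at (550,120), the short lid at (245,145) and the long lid at (160,115). The two views agree to about 1 mm, and the sizes and heights fit. I'm moving towards the long stone first.

arm_command(rows=[[85,[0.65,1.0,-0.2],[0,0,0.017]],[85,[0.65,1.0,-0.2],[0,0,0.017]],[85,[0.65,1.0,-0.2],[0,0,0.017]],[85,[0.65,1.0,-0.2],[0,0,0.017]],[85,[0.65,1.0,-0.2],[0,0,0.017]],[85,[0.65,1.0,-0.2],[0,0,0.017]],[85,[0.65,1.0,-0.2],[0,0,0.017]],[85,[0.65,1.0,-0.2],[0,0,0.017]],[85,[0.65,1.0,-0.2],[0,0,0.017]],[85,[0.65,1.0,-0.2],[0,0,0.017]],[85,[0.65,1.0,-0.2],[0,0,0.017]]])

```text
time: 1.02
tool_pos: [0.4141, -0.2839, 0.1704]
tool_rot: [-0.0, 0.981, 0.193, -0.001]
contact_force: [-0.7, -0.3, -0.4]
gripper_width: 0.995
grasp_force: 0.0
```

```bash
cat >> h.py <<'E'
def st():
    from plant import monitor
    s=monitor.state();q=s['tool_rot'];r=Ro.from_quat([*q[1:],q[0]]);X=r.as_matrix()
    print('t',round(s['time'],2),'tcp',s['tool_pos'].round(4),'yawx',np.degrees(np.arctan2(X[1,0],X[0,0])).round(2),'z',X[:,2].round(3),'F',s['contact_force'].round(1),'w',round(s['gripper_width'],3),'g',round(s['grasp_force'],1),'q',s['joint_pos'].round(2));return s['tool_pos'],r
def world(f):
    P,uv=pts(f,np.ones((420,560),bool));Z=np.full((420,560,3),np.nan);Z[uv[:,1],uv[:,0]]=P;return Z
E
python3 - <<'E'
from h import *
from plant import vision
p,r=st();f=vision.grab_frame('wrist');cv2.imwrite('pics/w1.png',f['color'][:,:,::-1])
o=-f['R'].T@f['t'];print('cam in tool',r.inv().apply(o-p).round(3),'fwd',r.inv().apply(f['R'][2]).round(3))
Z=world(f);m=masks(f)['grey']&(Z[...,2]>.013)&(Z[...,2]<.027)
N,L,s,c=cv2.connectedComponentsWithStats(m.astype(np.uint8))
for i in range(1,N):
    if s[i,4]>400: Q=Z[L==i];print(c[i].round(),s[i],np.median(Q,0).round(4),rect(Q))
print(proj(f,[[.4425,-.2408,.02]]))
E
```

```text
t 1.02 tcp [ 0.4141 -0.2839  0.1704] yawx 22.22 z [-0.001  0.001 -1.   ] F [-0.7 -0.3 -0.4] w 0.995 g 0.0 q [-0.75 -0.2   1.96 -0.    1.39  0.43]
cam in tool [ 0.074 -0.002 -0.143] fwd [-0.294 -0.001  0.956]
[246. 129.] [ 220   39   51  184 8534] [ 0.4485 -0.2374  0.0205] (array([ 441.7, -239.5]), array([139.1,  36.2]), 21.6)
[[248.1665003  137.04909822]]
```

View pics/w1.png

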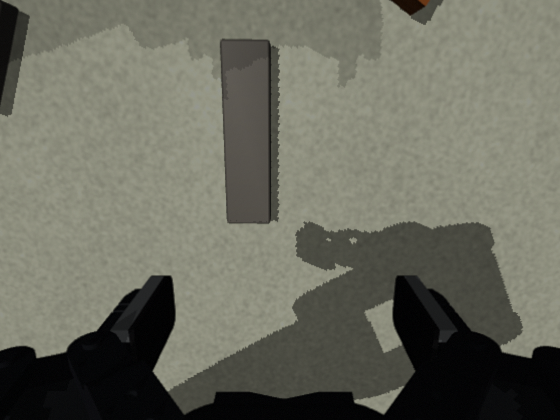

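The wrist picture shows the long stone from (221,40) to (270,222). It gives centre (442,-240) mm and yaw 22°, which agrees with the other views. Grasping it now.

arm_command(rows=[[65,[0.093,0.149,-0.1],[0,0,0]],[65,[0.093,0.149,-0.2],[0,0,0]],[65,[0.093,0.149,-0.3],[0,0,0]],[65,[0.093,0.149,-0.4],[0,0,0]],[65,[0.093,0.149,-0.5],[0,0,0]],[65,[0.093,0.149,-0.555],[0,0,0]],[65,[0.093,0.149,-0.555],[0,0,0]],[0,[0.093,0.149,-0.555],[0,0,0]],[0,[0.093,0.149,-0.555],[0,0,0]],[0,[0.093,0.149,-0.555],[0,0,0]],[0,[0.093,0.149,-0.555],[0,0,0]],[0,[0.093,0.149,-0.555],[0,0,0]]])

```text
time: 2.07
tool_pos: [0.4432, -0.2423, 0.0072]
tool_rot: [0.002, 0.982, 0.191, 0.001]
contact_force: [-0.3, -1.9, 6.9]
gripper_width: 0.4
grasp_force: 63.4
```

```bash
python3 -c "
from h import *
st()"
```

```text
t 2.07 tcp [ 0.4432 -0.2423  0.0072] yawx 22.02 z [ 0.003 -0.003 -1.   ] F [-0.3 -1.9  6.9] w 0.4 g 63.4 q [-0.65  0.02  2.05 -0.    1.06  0.54]
```

arm_command(rows=[[0,[0,0,0.12],[0,0,0]],[0,[0,0,0.24],[0,0,0]],[0,[0.1,0.06,0.35],[0,0,-0.05]],[0,[0.2,0.12,0.35],[0,0,-0.12]],[0,[0.32,0.19,0.35],[0,0,-0.18]],[0,[0.44,0.26,0.35],[0,0,-0.24]],[0,[0.54,0.32,0.35],[0,0,-0.273]],[0,[0.58,0.337,0.35],[0,0,-0.273]],[0,[0.58,0.337,0.35],[0,0,-0.273]],[0,[0.58,0.337,0.35],[0,0,-0.273]]])

```text
time: 2.9
tool_pos: [0.6154, -0.1389, 0.109]
tool_rot: [-0.0, 1.0, -0.021, -0.001]
contact_force: [-0.5, -0.6, -2.8]
gripper_width: 0.405
grasp_force: 62.4
```

```bash
cat > w.py <<'E'
from h import *
from plant import vision
import sys
p,r=st();f=vision.grab_frame('wrist');cv2.imwrite(f'pics/{sys.argv[1]}.png',f['color'][:,:,::-1])
Z=world(f);M=masks(f)
h=p[2]+.03
m=M['grey']&(Z[...,2]>p[2]-.005)&(Z[...,2]<h);N,L,s,c=cv2.connectedComponentsWithStats(m.astype(np.uint8))
for i in range(1,N):
    if s[i,4]>300: Q=Z[L==i];print('grey',c[i].round(),s[i],np.percentile(Q[:,2],[10,50,90]).round(4),rect(Q))
m=M['wood']&(Z[...,2]<.045);N,L,s,c=cv2.connectedComponentsWithStats(m.astype(np.uint8))
for i in range(1,N):
    if s[i,4]>800:
        Q=Z[L==i];R=Q[Q[:,2]>.026];print('wood',c[i].round(),s[i],np.percentile(Q[:,2],[10,98]).round(4),rect(R) if len(R)>20 else '')
F=vision.grab_frame('side')
import pickle;pickle.dump((f,F),open('w.pkl','wb'))
E
python3 w.py w2
```

```text
t 2.9 tcp [ 0.6154 -0.1389  0.109 ] yawx -2.45 z [-0.002  0.    -1.   ] F [-0.5 -0.6 -2.8] w 0.405 g 62.4 q [-0.34  0.17  1.7  -0.    1.28  1.27]
grey [284. 248.] [  194   107   180   292 28808] [0.1214 0.1223 0.1233] (array([ 626.1, -139.2]), array([120.4,  60.4]), -14.6)
wood [528. 161.] [  484    44    76   230 11978] [0.0058 0.0334] (array([ 636. , -278.6]), array([138.6,  47.2]), 9.2)
wood [284.  95.] [ 232   84  104   26 2360] [0.0061 0.0339] (array([ 687.6, -140.9]), array([57.9, 13.4]), 87.5)
wood [ 63. 218.] [    0   138   117   161 12059] [0.0059 0.0335] (array([617.4,   8.8]), array([100.6,  59.2]), -4.3)
```

View pics/w2.png

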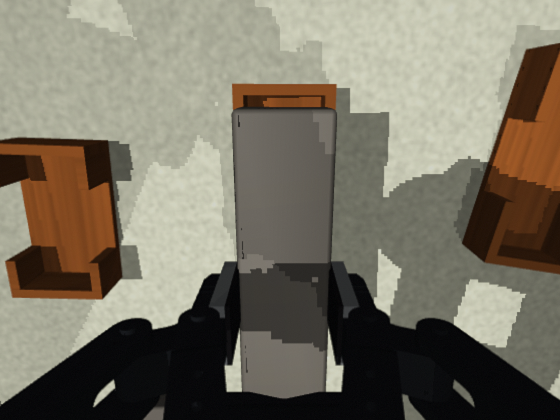

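The held stone's front edge runs along row 108 between columns 235 and 336. The far rim of the case lies behind it at rows 84–108, columns 232–336.

```bash
python3 - <<'E'
from h import *;import pickle
f,F=pickle.load(open('w.pkl','rb'))
Z=world(f);g=masks(f)['grey']&(Z[...,2]>.119)&(Z[...,2]<.127)
g[255:]=0
v,u=np.nonzero(g);Q=Z[g];print('stone front part',rect(Q),'max x',np.percentile(Q[:,0],99.5),'zmed by x',[np.median(Q[abs(Q[:,0]-x)<.004,2]).round(4) for x in(.64,.66,.68)])
# held stone in side view
Z=world(F);g=masks(F)['grey']&(Z[...,2]>.1)&(Z[...,2]<.13)&(abs(Z[...,0]-.6154)<.09)&(abs(Z[...,1]+.139)<.03)
Q=Z[g];print('side',len(Q),np.percentile(Q,[1,99],0).round(4).tolist())
m=masks(F)['wood']&(Z[...,2]>.026)&(Z[...,2]<.04)&(abs(Z[...,1]+.139)<.045)&(abs(Z[...,0]-.615)<.1)
print('case side rim',rect(Z[m]))
E
```

```text
stone front part (array([ 658. , -139.5]), array([53.5, 36.2]), -2.7) max x 0.6847221831535487 zmed by x [np.float64(0.1222), np.float64(0.1221), np.float64(0.122)]
side 1407 [[0.5463, -0.1625, 0.103], [0.6838, -0.121, 0.1241]]
case side rim (array([ 615.8, -139.4]), array([157.9,  58.8]), -2.3)
```

arm_command(rows=[[0,[0,0,-0.1],[0,0,0]],[0,[0,0,-0.2],[0,0,0]],[0,[0,0,-0.27],[0,0,0]],[0,[0,0,-0.3],[0,0,0]],[0,[0,0,-0.32],[0,0,0]],[0,[0,0,-0.32],[0,0,0]],[0,[0,0,-0.32],[0,0,0]]])

```text
time: 3.58
tool_pos: [0.6164, -0.1405, 0.0153]
tool_rot: [0.0, 1.0, -0.023, 0.001]
contact_force: [0.4, -0.5, -3.3]
gripper_width: 0.404
grasp_force: 62.4
```

```bash
python3 - <<'E'
from h import *
from plant import vision
st();F=vision.grab_frame('side');Z=world(F)
g=masks(F)['grey']&(Z[...,2]>.012)&(Z[...,2]<.05)&(abs(Z[...,0]-.615)<.075)&(abs(Z[...,1]+.139)<.025)
Q=Z[g];print(len(Q),[np.median(Q[abs(Q[:,0]-x)<.006,2]).round(4) for x in(.56,.58,.65,.67)])
E
```

```text
t 3.58 tcp [ 0.6164 -0.1405  0.0153] yawx -2.59 z [ 0.002 -0.001 -1.   ] F [ 0.4 -0.5 -3.3] w 0.404 g 62.4 q [-0.34  0.29  1.74 -0.    1.12  1.27]
912 [np.float64(0.028), np.float64(0.0283), np.float64(0.0281), np.float64(0.0283)]
```

arm_command(rows=[[0,[0,0,-0.006],[0,0,0]],[0,[0,0,-0.006],[0,0,0]],[60,[0,0,-0.006],[0,0,0]],[60,[0,0,-0.006],[0,0,0]],[60,[0,0,-0.006],[0,0,0]],[60,[0,0,0.05],[0,0,0]],[60,[0,0,0.17],[0,0,0]],[60,[0,0,0.3],[0,0,0]],[60,[0,0,0.4],[0,0,0]],[60,[0,0,0.4],[0,0,0]]])

```text
time: 4.47
tool_pos: [0.6206, -0.1412, 0.1433]
tool_rot: [0.002, 1.0, -0.022, 0.007]
contact_force: [2.4, -1.3, 1.4]
gripper_width: 0.704
grasp_force: 0.0
```

```bash
cat > s.py <<'E'
from h import *
from plant import vision
import pickle
st();F={n:vision.grab_frame(n) for n in('side','top','wrist')};pickle.dump(F,open('s.pkl','wb'))
for n in F:
    f=F[n];Z=world(f);M=masks(f)
    for nm,c in(('long',(.616,-.139)),('short',(.6185,.007)),('sstone',(.4255,-.033))):
        b=(abs(Z[...,0]-c[0])<.1)&(abs(Z[...,1]-c[1])<.05)&(Z[...,2]<.06)
        Q=Z[b&M['grey']&(Z[...,2]>.014)];W=Z[b&M['wood']&(Z[...,2]>.027)]
        print(n,nm,'grey',len(Q),(np.median(Q[:,2]).round(4),rect(Q)) if len(Q)>100 else '','rim',len(W),rect(W) if len(W)>60 else '')
E
python3 s.py
```

```text
t 4.47 tcp [ 0.6206 -0.1412  0.1433] yawx -2.53 z [ 0.014 -0.005 -1.   ] F [ 2.4 -1.3  1.4] w 0.704 g 0.0 q [-0.34  0.14  1.67  0.    1.32  1.27]
side long grey 1189 (np.float64(0.0261), (array([ 616.6, -137.2]), array([159.8,  58.7]), -2.9)) rim 512 (array([ 615.6, -139.1]), array([157.8,  57.8]), -2.6)
side short grey 12  rim 113 (array([582.2,   9.6]), array([57.7, 23.5]), 86.4)
side sstone grey 569 (np.float64(0.0203), (array([425.3, -32.5]), array([80.3, 37.7]), -1.6)) rim 0 
top long grey 155 (np.float64(0.0255), (array([ 636.4, -139.9]), array([125.8,  32.8]), 8.5)) rim 37 
top short grey 25  rim 97 (array([617. ,   6.6]), array([95.6, 52.1]), -3.7)
top sstone grey 474 (np.float64(0.0193), (array([426. , -33.2]), array([78.7, 34.9]), -1.5)) rim 0 
wrist long grey 9556 (np.float64(0.0266), (array([ 615.8, -138.8]), array([139.2,  35.5]), -2.7)) rim 4065 (array([ 614.7, -137.5]), array([159.9,  58.1]), -2.6)
wrist short grey 24  rim 2646 (array([617.2,   8.7]), array([100.2,  59. ]), -4.1)
wrist sstone grey 0  rim 0
```

arm_command(rows=[[60,[-0.11,0.06,0],[0,0,0.011]],[60,[-0.23,0.13,0],[0,0,0.011]],[60,[-0.35,0.195,0],[0,0,0.011]],[60,[-0.47,0.26,0],[0,0,0.011]],[60,[-0.57,0.317,0],[0,0,0.011]],[60,[-0.625,0.345,0],[0,0,0.011]],[60,[-0.635,0.353,-0.05],[0,0,0.011]],[60,[-0.635,0.353,-0.15],[0,0,0.011]],[60,[-0.635,0.353,-0.27],[0,0,0.011]],[60,[-0.635,0.353,-0.36],[0,0,0.011]],[60,[-0.635,0.353,-0.41],[0,0,0.011]],[60,[-0.635,0.353,-0.425],[0,0,0.011]]])

```text
time: 5.62
tool_pos: [0.4205, -0.0325, 0.0011]
tool_rot: [-0.001, 1.0, -0.014, -0.005]
contact_force: [-0.6, -0.3, 0.1]
gripper_width: 0.703
grasp_force: 0.0
```

arm_command(rows=[[60,[0,0,0],[0,0,0]],[0,[0,0,0],[0,0,0]],[0,[0,0,0],[0,0,0]],[0,[0,0,0],[0,0,0]],[0,[0,0,0],[0,0,0]],[0,[0,0,0],[0,0,0]]])

```text
time: 6.12
tool_pos: [0.4266, -0.034, 0.0078]
tool_rot: [0.0, 1.0, -0.014, 0.001]
contact_force: [-0.7, 0.6, 5.9]
gripper_width: 0.404
grasp_force: 61.5
```

arm_command(rows=[[0,[0,0,0.12],[0,0,0]],[0,[0,0,0.24],[0,0,0]],[0,[0.1,0.02,0.33],[0,0,-0.03]],[0,[0.22,0.045,0.35],[0,0,-0.03]],[0,[0.34,0.07,0.35],[0,0,-0.03]],[0,[0.46,0.1,0.35],[0,0,-0.03]],[0,[0.57,0.12,0.35],[0,0,-0.03]],[0,[0.63,0.133,0.35],[0,0,-0.03]],[0,[0.64,0.135,0.35],[0,0,-0.03]],[0,[0.64,0.135,0.35],[0,0,-0.03]],[0,[0.64,0.135,0.35],[0,0,-0.03]],[0,[0.64,0.135,0.35],[0,0,-0.03]]])

```text
time: 7.12
tool_pos: [0.6158, 0.0066, 0.1108]
tool_rot: [0.0, 0.999, -0.037, -0.001]
contact_force: [1.1, 0.0, -2.4]
gripper_width: 0.402
grasp_force: 60.8
```

```bash
python3 - <<'E'
from h import *
from plant import vision
p,r=st()
for n in('wrist','side'):
    f=vision.grab_frame(n);Z=world(f);M=masks(f)
    b=(abs(Z[...,0]-p[0])<.07)&(abs(Z[...,1]-p[1])<.05)
    g=b&M['grey']&(Z[...,2]>.11)&(Z[...,2]<.13)
    if n=='wrist': g&=Z[...,0]>p[0]+.014
    Q=Z[g];W=Z[b&M['wood']&(Z[...,2]>.027)&(Z[...,2]<.04)]
    print(n,'stone',len(Q),np.median(Q[:,2]).round(4),rect(Q),np.percentile(Q,[1,99],0).round(4).tolist(),'rim',len(W),rect(W),np.percentile(W,[1,99],0).round(4).tolist())
E
```

```text
t 7.12 tcp [0.6158 0.0066 0.1108] yawx -4.27 z [-0.002  0.    -1.   ] F [ 1.1  0.  -2.4] w 0.402 g 60.8 q [-0.11  0.13  1.73 -0.    1.27  1.54]
wrist stone 6597 0.1232 (array([641.5,   6.1]), array([36.1, 25.4]), 86.3) [[0.6301, -0.0114, 0.1113], [0.6546, 0.0236, 0.1247]] rim 1816 (array([654.2,   6.3]), array([58. , 26.3]), 85.8) [[0.6402, -0.0226, 0.0286], [0.6687, 0.0351, 0.034]]
side stone 473 0.1231 (array([6.149e+02, 5.000e-01]), array([79.9, 47.6]), -4.6) [[0.5751, -0.0219, 0.1106], [0.6542, 0.0251, 0.1281]] rim 216 (array([618.7,   7. ]), array([97. , 58.4]), -3.9) [[0.5692, -0.0236, 0.0272], [0.6676, 0.0382, 0.0349]]
```

arm_command(rows=[[0,[0.01,0.003,-0.1],[0,0,0]],[0,[0.01,0.003,-0.2],[0,0,0]],[0,[0.01,0.003,-0.27],[0,0,0]],[0,[0.01,0.003,-0.3],[0,0,0]],[0,[0.01,0.003,-0.32],[0,0,0]],[0,[0.01,0.003,-0.328],[0,0,0]],[0,[0.01,0.003,-0.328],[0,0,0]],[0,[0.01,0.003,-0.328],[0,0,0]],[60,[0.01,0.003,-0.328],[0,0,0]],[60,[0.01,0.003,-0.328],[0,0,0]],[60,[0.01,0.003,-0.328],[0,0,0]]])

```text
time: 8.13
tool_pos: [0.6211, 0.0076, 0.0139]
tool_rot: [0.0, 0.999, -0.037, 0.001]
contact_force: [-0.3, -0.8, -1.1]
gripper_width: 0.706
grasp_force: 0.0
```

arm_command(rows=[[60,[0,0,0.06],[0,0,0]],[60,[0,0,0.17],[0,0,0]],[60,[0,0,0.29],[0,0,0]],[60,[0,0,0.4],[0,0,0]],[60,[0,0.1,0.5],[0,0,0]],[60,[0,0.1,0.5],[0,0,0]],[60,[0,0.1,0.5],[0,0,0]],[60,[0,0.1,0.5],[0,0,0]],[60,[0,0.1,0.5],[0,0,0]]])

```text
time: 8.88
tool_pos: [0.6191, 0.0374, 0.1609]
tool_rot: [0.0, 0.999, -0.037, -0.002]
contact_force: [0.2, -0.3, -0.0]
gripper_width: 0.704
grasp_force: 0.0
```

```bash
python3 s.py; cat > lid.py <<'E'
from h import *
import pickle
F=pickle.load(open('s.pkl','rb'))
a=np.radians(30)
for n in F:
    f=F[n];Z=world(f);m=masks(f)['wood']&(Z[...,1]>.1)&(Z[...,2]>.03)&(Z[...,2]<.2)
    Q0=Z[m]
    for nm,y in(('short',.155),('long',.238)):
        Q=Q0[abs(Q0[:,1]-y)<.045]
        if len(Q)<200: continue
        for _ in range(6):  # board-top plane
            B=Q if _==0 else Q[abs(d)<(.012,.008,.006,.005,.004)[_-1]]
            c=np.linalg.lstsq(np.c_[B[:,:2],np.ones(len(B))],B[:,2],rcond=None)[0]
            N=np.array([-c[0],-c[1],1]);k=np.linalg.norm(N);N/=k;d=(Q[:,2]-Q@[c[0],c[1],0]-c[2])/k
        ex=np.array([N[2],0,-N[0]]);ex/=np.linalg.norm(ex);ey=np.cross(N,ex)
        O=np.array([.6,y,0]);O[2]=c@[.6,y,1]
        q=np.c_[(Q-O)@ex,(Q-O)@ey]
        for lab,s in(('board',abs(d)<.004),('rib',(d>.019)&(d<.026))):
            if s.sum()<40: continue
            ctr,sz,an=rect(q[s]);w=O+ex*ctr[0]/1e3+ey*ctr[1]/1e3
            print(n,nm,lab,s.sum(),'size',sz,'ang',an,'board-plane pt',w.round(4),'slope',np.degrees(np.arctan2(-N[0],N[2])).round(2),'ny',N[1].round(3),'d',np.median(d[s]).round(4))
E
python3 lid.py
```

```text
t 8.88 tcp [0.6191 0.0374 0.1609] yawx -4.27 z [-0.003 -0.    -1.   ] F [ 0.2 -0.3 -0. ] w 0.704 g 0.0 q [-0.06  0.1   1.69 -0.    1.36  1.59]
side long grey 1128 (np.float64(0.0261), (array([ 616.4, -137.1]), array([159.6,  59.8]), -3.0)) rim 495 (array([ 615.7, -139. ]), array([157.7,  58.4]), -2.5)
side short grey 495 (np.float64(0.0263), (array([620.6,   9.3]), array([100.8,  51.4]), -8.9)) rim 202 (array([618.8,   7.4]), array([97.8, 57.9]), -4.4)
side sstone grey 0  rim 0 
top long grey 827 (np.float64(0.0255), (array([ 615.9, -141.9]), array([163.4,  47.7]), 2.4)) rim 159 (array([ 614. , -139.6]), array([155.4,  55.6]), -2.2)
top short grey 244 (np.float64(0.0253), (array([600.1,  15.3]), array([56.8, 45.8]), -80.7)) rim 67 (array([582.1,  10. ]), array([50.3, 26.1]), 85.8)
top sstone grey 0  rim 0 
wrist long grey 9533 (np.float64(0.0265), (array([ 614.3, -138. ]), array([161.2,  59.4]), -3.0)) rim 3313 (array([ 614.2, -136.8]), array([160.7,  58.9]), -2.3)
wrist short grey 4752 (np.float64(0.0265), (array([619.4,   3.5]), array([79.2, 46.8]), -4.1)) rim 2295 (array([617.2,  
[... 625 characters left out ...]
.022 d 0.0
top short rib 109 size [55.7 13.9] ang -0.3 board-plane pt [0.5917 0.1607 0.0652] slope 29.68 ny 0.022 d 0.0218
top long board 1197 size [160.5  58. ] ang -1.3 board-plane pt [0.6178 0.2392 0.0796] slope 30.26 ny 0.013 d 0.0
top long rib 112 size [54.9 14.8] ang -1.8 board-plane pt [0.6203 0.2388 0.0811] slope 30.26 ny 0.013 d 0.0219
wrist short board 5898 size [102.3  59.6] ang -1.6 board-plane pt [0.589  0.1628 0.066 ] slope 29.33 ny 0.002 d 0.0002
wrist short rib 1064 size [54.8 13.6] ang -1.7 board-plane pt [0.5905 0.1627 0.0668] slope 29.33 ny 0.002 d 0.0221
wrist long board 2714 size [104.6  45.1] ang -31.8 board-plane pt [0.5752 0.2216 0.0571] slope 30.38 ny -0.003 d 0.0001
```

Both stones lie flat with tops at 26 mm, inside their cases. The short lid's rib is consistent across top and wrist views, after removing the wrist view's +1.4 mm y bias seen on the held stone. Next I work out the tilt turn.

```bash
python3 - <<'E'
from h import *
p,r=st()
T=Ro.from_euler('y',-30,degrees=True)*Ro.from_euler('z',-1.4,degrees=True)*Ro.from_quat([1,0,0,0])
print(((T*r.inv()).as_rotvec()/(np.pi/2)).round(3), ((np.array([.5585,.161,.122])-p)/.3).round(3))
E
```

```text
t 9.03 tcp [0.6193 0.0372 0.1608] yawx -4.29 z [-0.003  0.    -1.   ] F [-0.1 -0.  -0.3] w 0.7 g 0.0 q [-0.06  0.1   1.69 -0.    1.36  1.59]
[-0.008 -0.335  0.031] [-0.203  0.413 -0.129]
```

arm_command(rows=[[40,[-0.06,0.1,0],[-0.002,-0.07,0.006]],[40,[-0.12,0.2,0],[-0.003,-0.14,0.012]],[40,[-0.18,0.3,0],[-0.005,-0.21,0.018]],[40,[-0.203,0.38,-0.03],[-0.007,-0.28,0.025]],[40,[-0.203,0.413,-0.09],[-0.008,-0.335,0.031]],[40,[-0.203,0.413,-0.129],[-0.008,-0.335,0.031]],[40,[-0.203,0.413,-0.129],[-0.008,-0.335,0.031]],[40,[-0.203,0.413,-0.129],[-0.008,-0.335,0.031]],[40,[-0.203,0.413,-0.129],[-0.008,-0.335,0.031]]])

```text
time: 9.78
tool_pos: [0.5614, 0.1609, 0.1259]
tool_rot: [-0.003, 0.965, -0.013, 0.261]
contact_force: [0.5, -0.6, -0.1]
gripper_width: 0.469
grasp_force: 0.0
```

```bash
cat > l2.py <<'E'
from h import *
from plant import vision
import sys,pickle
y=float(sys.argv[1]);p,r=st();f=vision.grab_frame('wrist');Z=world(f)
cv2.imwrite(f'pics/{sys.argv[2]}.png',f['color'][:,:,::-1])
m=masks(f)['wood']&(abs(Z[...,1]-y)<.034)&(Z[...,0]<.8)&(Z[...,0]>.5)&(Z[...,2]>.03)
Q=r.inv().apply(Z[m]-p)   # tool frame
h=np.round(Q[:,2]*1000);print('tool-z histogram peaks',[(v,int((h==v).sum())) for v in np.argsort(-np.bincount((h+50).astype(int).clip(0)))[:6]-50])
zb=np.argmax(np.bincount((h+50).astype(int).clip(0)))-50
B=Q[abs(Q[:,2]*1000-zb)<3];R=Q[abs(Q[:,2]*1000-zb+22)<4]
c=np.linalg.lstsq(np.c_[B[:,:2],np.ones(len(B))],B[:,2],rcond=None)[0];print('board plane in tool: tilt deg x,y',np.degrees(c[:2]).round(2),'z',c[2].round(4))
print('board',rect(B),'rib',rect(R),len(R))
E
python3 l2.py .161 w3
```

```text
t 9.78 tcp [0.5614 0.1609 0.1259] yawx -1.72 z [ 0.504 -0.    -0.864] F [ 0.5 -0.6 -0.1] w 0.469 g 0.0 q [ 0.2  -0.25  2.14 -0.15  0.73  1.88]
tool-z histogram peaks [(np.int64(66), 6287), (np.int64(65), 4390), (np.int64(67), 1514), (np.int64(44), 1104), (np.int64(43), 623), (np.int64(64), 484)]
board plane in tool: tilt deg x,y [ 0.28 -0.71] z 0.0657
board (array([-7.1, -1.5]), array([101.3,  58.6]), -0.2) rib (array([-5.9, -2. ]), array([55.5, 14. ]), -0.2) 2407
```

The wrist view puts the short lid's rib about 6 mm down-slope of the tool axis, with tilt within 1°. I correct for that, descend and grip.

arm_command(rows=[[40,[0.01,0.001,-0.05],[0,0,0]],[40,[0.04,0.001,-0.1],[0,0,0]],[40,[0.07,0.001,-0.15],[0,0,0]],[40,[0.088,0.001,-0.183],[0,0,0]],[40,[0.088,0.001,-0.183],[0,0,0]],[40,[0.088,0.001,-0.183],[0,0,0]],[0,[0.088,0.001,-0.183],[0,0,0]],[0,[0.088,0.001,-0.183],[0,0,0]],[0,[0.088,0.001,-0.183],[0,0,0]],[0,[0.088,0.001,-0.183],[0,0,0]],[0,[0.088,0.001,-0.183],[0,0,0]]])

```text
time: 10.75
tool_pos: [0.5867, 0.162, 0.0713]
tool_rot: [-0.003, 0.965, -0.012, 0.261]
contact_force: [-3.3, -2.2, 6.7]
gripper_width: 0.148
grasp_force: 59.6
```

```bash
python3 - <<'E'
from h import *
p,r=st()
T=Ro.from_euler('z',-4.2,degrees=True)*Ro.from_quat([1,0,0,0])
print(((T*r.inv()).as_rotvec()/(np.pi/2)).round(3),((np.array([.6175,.0075,.12])-p)/.3).round(3))
E
```

```text
t 10.75 tcp [0.5867 0.162  0.0713] yawx -1.61 z [ 0.505  0.001 -0.863] F [-3.3 -2.2  6.7] w 0.148 g 59.6 q [ 0.19 -0.09  2.11 -0.17  0.61  1.9 ]
[ 0.008  0.337 -0.031] [ 0.103 -0.515  0.162]
```

arm_command(rows=[[0,[-0.04,0,0.07],[0,0,0]],[0,[-0.09,0,0.16],[0,0,0]],[0,[-0.1,0,0.26],[0,0,0]],[0,[-0.05,-0.1,0.28],[0.002,0.07,-0.006]],[0,[0.0,-0.2,0.28],[0.003,0.14,-0.012]],[0,[0.05,-0.3,0.26],[0.005,0.21,-0.018]],[0,[0.09,-0.4,0.22],[0.007,0.28,-0.025]],[0,[0.103,-0.49,0.17],[0.008,0.337,-0.031]],[0,[0.103,-0.515,0.162],[0.008,0.337,-0.031]],[0,[0.103,-0.515,0.162],[0.008,0.337,-0.031]],[0,[0.103,-0.515,0.162],[0.008,0.337,-0.031]],[0,[0.103,-0.515,0.162],[0.008,0.337,-0.031]]])

```text
time: 11.75
tool_pos: [0.6161, 0.0087, 0.1186]
tool_rot: [-0.0, 0.999, -0.036, -0.001]
contact_force: [0.6, 0.7, -0.7]
gripper_width: 0.147
grasp_force: 59.5
```

```bash
cat > p.py <<'E'
from h import *
from plant import vision
import sys,pickle
hl=float(sys.argv[1])/2;p,r=st();X=r.as_matrix()
D={}
for n in('wrist','side','top'):
    f=vision.grab_frame(n);D[n]=f;Z=world(f);M=masks(f)['wood']
    b=(abs(Z[...,0]-p[0])<hl+.025)&(abs(Z[...,1]-p[1])<.05)
    L=Z[b&M&(abs(Z[...,2]-p[2]+.006)<.008)];W=Z[b&M&(Z[...,2]>.026)&(Z[...,2]<.04)]
    if len(L)>30:
        L=L[abs(L[:,2]-np.median(L[:,2]))<.004]
        c=np.linalg.lstsq(np.c_[L[:,:2]-p[:2],np.ones(len(L))],L[:,2],rcond=None)[0]
        print(n,'board',len(L),rect(L),'x',np.percentile(L[:,0],[.5,99.5]).round(4),'tilt',np.degrees(c[:2]).round(2),'z',c[2].round(4))
    if len(W)>30: print(n,'rim',len(W),rect(W),'x',np.percentile(W[:,0],[.5,99.5]).round(4))
cv2.imwrite(f'pics/{sys.argv[2]}.png',D['wrist']['color'][:,:,::-1]);pickle.dump(D,open('p.pkl','wb'))
E
python3 p.py .1 w4
```

```text
t 11.75 tcp [0.6161 0.0087 0.1186] yawx -4.18 z [-0.002  0.001 -1.   ] F [ 0.6  0.7 -0.7] w 0.147 g 59.5 q [-0.11  0.13  1.73  0.    1.29  1.54]
wrist board 14517 (array([616.1,   9.9]), array([99.9, 57.9]), -4.2) x [0.5676 0.6668] tilt [ 0.73 -0.03] z 0.1125
wrist rim 1320 (array([660.4,   5.7]), array([57.9, 14. ]), 86.0) x [0.6524 0.6689]
side board 699 (array([617.1,   8.9]), array([100.3,  60.2]), -5.4) x [0.5666 0.6666] tilt [0.98 0.79] z 0.1127
side rim 217 (array([618.7,   7.5]), array([97.2, 57.8]), -4.1) x [0.5689 0.6679]
top board 275 (array([585.4,   9.9]), array([54.2, 34.7]), 85.0) x [0.5668 0.604 ] tilt [0.29 0.71] z 0.1114
top rim 46 (array([571.9,   8.9]), array([51.8,  5.3]), 86.5) x [0.5688 0.5749]
```

View pics/w4.png

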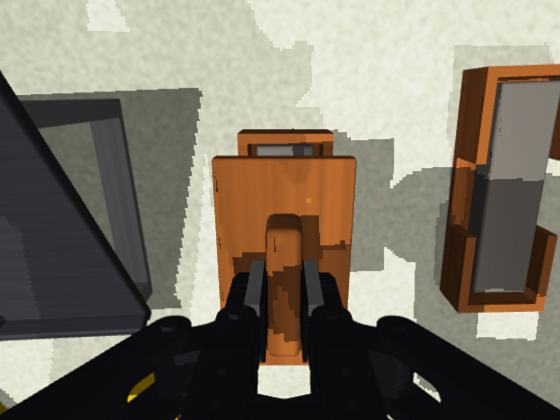

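The held lid is square with the case within about 1.5 mm. In the picture the board's far edge is at row 157 and the case rim at rows 130–157. I correct that offset and lower it.

arm_command(rows=[[0,[0.005,-0.004,-0.08],[0,0.009,0]],[0,[0.005,-0.004,-0.15],[0,0.009,0]],[0,[0.005,-0.004,-0.2],[0,0.009,0]],[0,[0.005,-0.004,-0.215],[0,0.009,0]],[0,[0.005,-0.004,-0.222],[0,0.009,0]],[0,[0.005,-0.004,-0.228],[0,0.009,0]],[0,[0.005,-0.004,-0.234],[0,0.009,0]],[0,[0.005,-0.004,-0.24],[0,0.009,0]],[0,[0.005,-0.004,-0.242],[0,0.009,0]],[0,[0.005,-0.004,-0.242],[0,0.009,0]],[0,[0.005,-0.004,-0.242],[0,0.009,0]]])

```text
time: 12.82
tool_pos: [0.6191, 0.0062, 0.0467]
tool_rot: [0.0, 0.999, -0.037, -0.008]
contact_force: [-0.4, 1.3, 4.8]
gripper_width: 0.145
grasp_force: 60.3
```

```bash
python3 p.py .1 w5
```

```text
t 12.82 tcp [0.6191 0.0062 0.0467] yawx -4.25 z [-0.015  0.    -1.   ] F [-0.4  1.3  4.8] w 0.145 g 60.3 q [-0.11  0.23  1.75 -0.    1.18  1.54]
wrist board 14482 (array([618.8,   7.5]), array([99.9, 58. ]), -4.3) x [0.5706 0.6697] tilt [-0.19 -0.  ] z 0.0406
wrist rim 2845 (array([618.9,   8.1]), array([100. ,  59.4]), -4.1) x [0.5709 0.6703]
side board 638 (array([619.7,   4.9]), array([98.5, 59.5]), -3.6) x [0.5696 0.6688] tilt [0.02 0.86] z 0.0404
side rim 324 (array([619.6,   4.9]), array([98.8, 59.5]), -3.6) x [0.5689 0.6685]
top board 245 (array([590.1,   7.1]), array([55.6, 37.3]), 84.4) x [0.5705 0.6088] tilt [-2.04 -0.34] z 0.0384
top rim 165 (array([589.9,   6.9]), array([55.6, 36.8]), 83.4) x [0.5708 0.6093]
```

The board top is at 40.5 mm and level, which is seated. A light press, then release and rise.

arm_command(rows=[[0,[0,0,-0.004],[0,0,0]],[0,[0,0,-0.004],[0,0,0]],[45,[0,0,-0.002],[0,0,0]],[45,[0,0,0],[0,0,0]],[45,[0,0,0],[0,0,0]],[45,[0,0,0.06],[0,0,0]],[45,[0,0,0.17],[0,0,0]],[45,[0,0,0.29],[0,0,0]],[45,[0,0,0.39],[0,0,0]],[45,[0,0,0.42],[0,0,0]],[45,[0,0,0.42],[0,0,0]],[45,[0,0,0.42],[0,0,0]]])

```text
time: 13.97
tool_pos: [0.6179, 0.0062, 0.1705]
tool_rot: [0.0, 0.999, -0.037, -0.009]
contact_force: [0.2, -0.6, -0.2]
gripper_width: 0.526
grasp_force: 0.0
```

```bash
cat > c.py <<'E'
from h import *
from plant import vision
import sys
x,y=float(sys.argv[1]),float(sys.argv[2]);st()
for n in('wrist','side'):
    f=vision.grab_frame(n);Z=world(f);M=masks(f)['wood']
    b=M&(abs(Z[...,0]-x)<.1)&(abs(Z[...,1]-y)<.05)
    L=Z[b&(abs(Z[...,2]-.04)<.005)]
    if len(L)<50: continue
    c=np.linalg.lstsq(np.c_[L[:,0]-x,L[:,1]-y,np.ones(len(L))],L[:,2],rcond=None)[0]
    print(n,len(L),rect(L),'tilt',np.degrees(c[:2]).round(2),'z',c[2].round(4))
E
python3 c.py .619 .007
python3 - <<'E'
from h import *
p,r=st()
T=Ro.from_euler('y',-30,degrees=True)*Ro.from_euler('z',-1.5,degrees=True)*Ro.from_quat([1,0,0,0])
b=np.array([.6195,.239,.081]);N=np.array([-.5,0,.866])
print(((T*r.inv()).as_rotvec()/(np.pi/2)).round(3), ((b+N*.065-p)/.3).round(3))
E
```

```text
t 13.97 tcp [0.6179 0.0062 0.1705] yawx -4.25 z [-0.018  0.    -1.   ] F [ 0.2 -0.6 -0.2] w 0.526 g 0.0 q [-0.11  0.09  1.68 -0.    1.39  1.54]
wrist 8312 (array([618.6,   7.7]), array([99.9, 58.5]), -4.4) tilt [-0.07  0.02] z 0.0406
side 676 (array([619.7,   5.6]), array([98.9, 58.4]), -4.1) tilt [0.13 1.21] z 0.0406
t 14.07 tcp [0.6166 0.0063 0.1682] yawx -4.25 z [-0.022  0.001 -1.   ] F [-0.7 -0.7 -0.8] w 0.531 g 0.0 q [-0.11  0.09  1.68 -0.    1.39  1.54]
[-0.008 -0.347  0.03 ] [-0.099  0.776 -0.103]
```

The short lid is level, with its top at 40.6 mm and squarely on the case. Now the long lid.

arm_command(rows=[[45,[-0.03,0.1,0.03],[-0.002,-0.07,0.006]],[45,[-0.06,0.22,0.03],[-0.003,-0.14,0.012]],[45,[-0.09,0.34,0.03],[-0.005,-0.21,0.018]],[45,[-0.099,0.46,0.03],[-0.007,-0.28,0.025]],[45,[-0.099,0.58,0.0],[-0.008,-0.347,0.03]],[45,[-0.099,0.69,-0.03],[-0.008,-0.347,0.03]],[45,[-0.099,0.76,-0.07],[-0.008,-0.347,0.03]],[45,[-0.099,0.776,-0.095],[-0.008,-0.347,0.03]],[45,[-0.099,0.776,-0.1],[-0.008,-0.347,0.03]],[45,[-0.099,0.776,-0.1],[-0.008,-0.347,0.03]],[45,[-0.099,0.776,-0.1],[-0.008,-0.347,0.03]]])

```text
time: 14.98
tool_pos: [0.5887, 0.2378, 0.1407]
tool_rot: [-0.003, 0.965, -0.013, 0.26]
contact_force: [0.2, 0.7, 0.6]
gripper_width: 0.528
grasp_force: 0.0
```

```bash
python3 l2.py .24 w6
```

```text
t 14.98 tcp [0.5887 0.2378 0.1407] yawx -1.78 z [ 0.503 -0.001 -0.864] F [0.2 0.7 0.6] w 0.528 g 0.0 q [ 0.34 -0.11  2.   -0.25  0.77  2.07]
tool-z histogram peaks [(np.int64(66), 11606), (np.int64(65), 6487), (np.int64(67), 3424), (np.int64(44), 1123), (np.int64(45), 526), (np.int64(64), 513)]
board plane in tool: tilt deg x,y [ 0.23 -0.63] z 0.0658
board (array([-6.4, -4.4]), array([160.4,  58.1]), -0.3) rib (array([-5.3, -4.6]), array([55. , 13.9]), -0.2) 2430
```

arm_command(rows=[[45,[0.01,0.008,-0.05],[0,0,0]],[45,[0.04,0.008,-0.1],[0,0,0]],[45,[0.07,0.008,-0.15],[0,0,0]],[45,[0.088,0.008,-0.183],[0,0,0]],[45,[0.088,0.008,-0.183],[0,0,0]],[45,[0.088,0.008,-0.183],[0,0,0]],[0,[0.088,0.008,-0.183],[0,0,0]],[0,[0.088,0.008,-0.183],[0,0,0]],[0,[0.088,0.008,-0.183],[0,0,0]],[0,[0.088,0.008,-0.183],[0,0,0]],[0,[0.088,0.008,-0.183],[0,0,0]]])

```text
time: 15.95
tool_pos: [0.6155, 0.2416, 0.0882]
tool_rot: [-0.003, 0.965, -0.012, 0.262]
contact_force: [-3.8, -1.5, 6.0]
gripper_width: 0.145
grasp_force: 60.5
```

```bash
python3 - <<'E'
from h import *
p,r=st()
T=Ro.from_euler('z',-2.5,degrees=True)*Ro.from_quat([1,0,0,0])
print(((T*r.inv()).as_rotvec()/(np.pi/2)).round(3),((np.array([.615,-.139,.12])-p)/.3).round(3))
E
```

```text
t 15.95 tcp [0.6155 0.2416 0.0882] yawx -1.72 z [ 0.506  0.    -0.863] F [-3.8 -1.5  6. ] w 0.145 g 60.5 q [ 0.33  0.02  1.97 -0.27  0.66  2.1 ]
[ 0.003  0.337 -0.011] [-0.002 -1.269  0.106]
```

arm_command(rows=[[0,[-0.04,0,0.07],[0,0,0]],[0,[-0.09,0,0.16],[0,0,0]],[0,[-0.1,0,0.26],[0,0,0]],[0,[-0.08,-0.1,0.3],[0,0.07,-0.002]],[0,[-0.05,-0.21,0.3],[0.001,0.14,-0.004]],[0,[-0.02,-0.32,0.3],[0.002,0.21,-0.007]],[0,[-0.002,-0.43,0.3],[0.002,0.28,-0.009]],[0,[-0.002,-0.54,0.3],[0.003,0.337,-0.011]],[0,[-0.002,-0.65,0.3],[0.003,0.337,-0.011]],[0,[-0.002,-0.77,0.3],[0.003,0.337,-0.011]],[0,[-0.002,-0.89,0.3],[0.003,0.337,-0.011]],[0,[-0.002,-0.98,0.3],[0.003,0.337,-0.011]]])

```text
time: 16.95
tool_pos: [0.614, -0.0552, 0.176]
tool_rot: [0.0, 1.0, -0.022, -0.001]
contact_force: [0.9, 0.0, -1.4]
gripper_width: 0.146
grasp_force: 59.4
```

arm_command(rows=[[0,[0,-0.1,0],[0,0,0]],[0,[0,-0.2,-0.06],[0,0,0]],[0,[0,-0.27,-0.13],[0,0,0]],[0,[0,-0.287,-0.18],[0,0,0]],[0,[0,-0.289,-0.194],[0,0,0]],[0,[0,-0.289,-0.194],[0,0,0]],[0,[0,-0.289,-0.194],[0,0,0]],[0,[0,-0.289,-0.194],[0,0,0]],[0,[0,-0.289,-0.194],[0,0,0]]])

```text
time: 17.7
tool_pos: [0.6153, -0.1384, 0.1199]
tool_rot: [0.0, 1.0, -0.021, 0.001]
contact_force: [0.8, 0.7, -1.1]
gripper_width: 0.148
grasp_force: 59.4
```

```bash
python3 p.py .16 w7
```

```text
t 17.7 tcp [ 0.6153 -0.1384  0.1199] yawx -2.41 z [ 0.001 -0.001 -1.   ] F [ 0.8  0.7 -1.1] w 0.148 g 59.4 q [-0.34  0.16  1.69 -0.    1.29  1.27]
wrist board 26751 (array([ 618.7, -137.3]), array([148.3,  58. ]), -2.2) x [0.5478 0.6928] tilt [ 0.79 -0.03] z 0.1125
side board 1912 (array([ 613.9, -137.9]), array([158.2,  60.4]), -2.0) x [0.5348 0.6922] tilt [0.78 0.45] z 0.1119
side rim 530 (array([ 615.6, -138.7]), array([158.2,  58.8]), -2.9) x [0.5363 0.695 ]
top board 237 (array([ 580.7, -144.8]), array([51.1, 35.8]), 71.9) x [0.5588 0.6037] tilt [0.59 0.39] z 0.1112
```

View pics/w7.png

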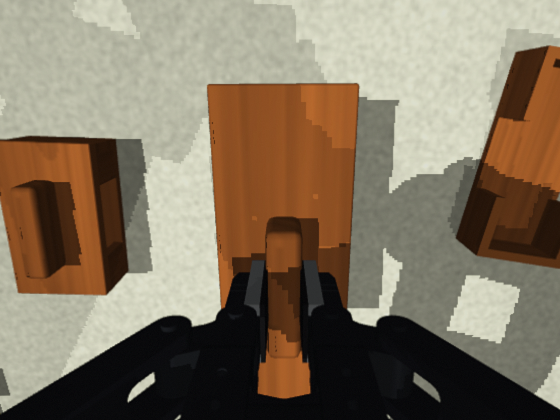

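The picture shows the long lid held straight, its far edge at row 84 hiding the case below. The offset is about 1.7 mm in x with 0.8° of pitch, so I correct both and lower it.

arm_command(rows=[[0,[0.006,-0.001,-0.08],[0,0.008,-0.003]],[0,[0.006,-0.001,-0.15],[0,0.008,-0.003]],[0,[0.006,-0.001,-0.2],[0,0.008,-0.003]],[0,[0.006,-0.001,-0.215],[0,0.008,-0.003]],[0,[0.006,-0.001,-0.222],[0,0.008,-0.003]],[0,[0.006,-0.001,-0.228],[0,0.008,-0.003]],[0,[0.006,-0.001,-0.234],[0,0.008,-0.003]],[0,[0.006,-0.001,-0.24],[0,0.008,-0.003]],[0,[0.006,-0.001,-0.243],[0,0.008,-0.003]],[0,[0.006,-0.001,-0.243],[0,0.008,-0.003]],[0,[0.006,-0.001,-0.243],[0,0.008,-0.003]]])

```text
time: 18.77
tool_pos: [0.6172, -0.14, 0.048]
tool_rot: [0.001, 1.0, -0.024, -0.006]
contact_force: [-2.9, 1.1, 6.0]
gripper_width: 0.145
grasp_force: 60.3
```

```bash
python3 p.py .16 w8
```

```text
t 18.77 tcp [ 0.6172 -0.14    0.048 ] yawx -2.77 z [-0.012 -0.001 -1.   ] F [-2.9  1.1  6. ] w 0.145 g 60.3 q [-0.34  0.25  1.72 -0.01  1.19  1.28]
wrist board 26753 (array([ 620.6, -138.9]), array([147.9,  58.1]), -2.6) x [0.5498 0.6946] tilt [-0.07 -0.01] z 0.0406
wrist rim 4587 (array([ 620.8, -138.9]), array([147.6,  58.1]), -2.6) x [0.55   0.6951]
side board 1721 (array([ 616. , -140.4]), array([157.4,  57.9]), -2.4) x [0.5371 0.6936] tilt [-0.11  0.67] z 0.0401
side rim 974 (array([ 616. , -140.4]), array([157.4,  57.9]), -2.4) x [0.5376 0.6934]
top board 94 (array([ 593. , -145.2]), array([49.2, 21.9]), 68.6) x [0.5777 0.6077] tilt [-2.18  0.82] z 0.0381
top rim 68 (array([ 593.4, -145.1]), array([48.9, 21.3]), 68.6) x [0.5776 0.609 ]
```

Seated and level at 40.5 mm. A light press, release and rise.

arm_command(rows=[[0,[0,0,-0.004],[0,0,0]],[0,[0,0,-0.004],[0,0,0]],[45,[0,0,-0.002],[0,0,0]],[45,[0,0,0],[0,0,0]],[45,[0,0,0],[0,0,0]],[45,[0,0,0.06],[0,0,0]],[45,[0,0,0.17],[0,0,0]],[45,[0,0,0.29],[0,0,0]],[45,[0,0,0.39],[0,0,0]],[45,[0,0,0.5],[0,0,0]],[45,[0,0,0.5],[0,0,0]],[45,[0,0,0.5],[0,0,0]]])

```text
time: 19.92
tool_pos: [0.6178, -0.1402, 0.1989]
tool_rot: [0.001, 1.0, -0.024, -0.004]
contact_force: [-0.0, -0.1, -0.7]
gripper_width: 0.527
grasp_force: 0.0
```

```bash
python3 c.py .616 -.139; python3 c.py .619 .007; python3 -c "
from plant import vision;import cv2
cv2.imwrite('pics/end.png',cv2.resize(vision.grab_frame('side')['color'][:,:,::-1],(784,588)))"
```

```text
t 19.92 tcp [ 0.6178 -0.1402  0.1989] yawx -2.78 z [-0.008 -0.002 -1.   ] F [-0.  -0.1 -0.7] w 0.527 g 0.0 q [-0.34  0.1   1.62 -0.    1.43  1.28]
wrist 11883 (array([ 614.5, -138.6]), array([159.,  58.]), -2.7) tilt [-0.04 -0.03] z 0.0406
side 1809 (array([ 616. , -140.4]), array([157.7,  57.9]), -2.6) tilt [-0.03  0.87] z 0.0401
t 20.02 tcp [ 0.6156 -0.1394  0.1942] yawx -2.77 z [-0.015  0.    -1.   ] F [-0.2  0.7 -0.2] w 0.528 g 0.0 q [-0.34  0.1   1.62 -0.    1.43  1.28]
wrist 6578 (array([618.5,   7.1]), array([99.8, 59. ]), -4.2) tilt [-0.03  0.08] z 0.0406
side 449 (array([619.6,   5.9]), array([98.6, 58.8]), -4.2) tilt [0.05 1.4 ] z 0.0404
```

View pics/end.png

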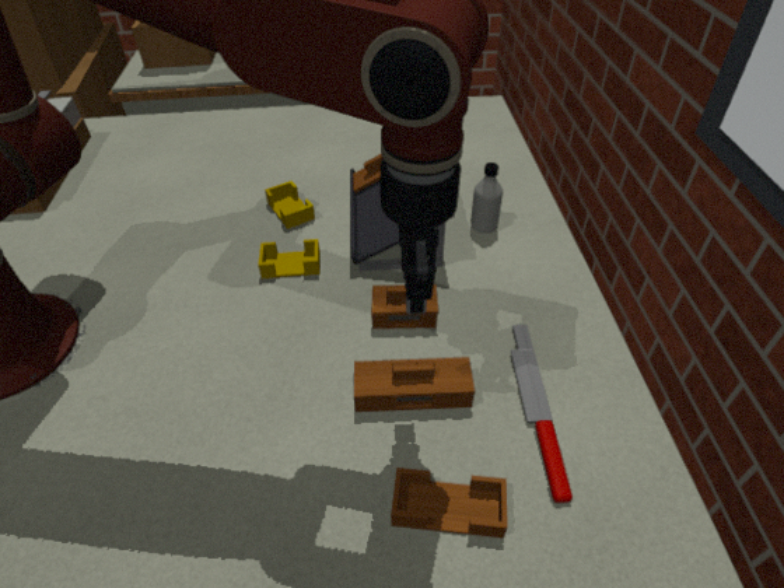

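Both cases are closed and level: the short one at (404,307) and the long one at (413,383). The medium case is open at (450,502), its lid is still on the rack at (368,172), and the robot touches nothing.

```bash
python3 -c "
from plant import manip
print(manip.job_done())"
```

```text
the job is handed in; nothing more can be done
None
```

Both stones lie flat in their cases under their own fully seated lids; the job was handed in at about 20 s of the 72 s allowed, and no verdict was returned.

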